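# Lock the rotary die table in the cutting room

## Task

Lock the die table of the snap press: with a fingertip against one of the disc's two upright pegs, push the slotted steel disc round until its slot lines up with the lock bar, then push the bar by its upright end plate right through the slot until its nose is fully home in the keeper on the far side. Only push: do not grip or force the disc or the bar, do not lift the bar out of its channel, and leave everything else on the table where it is.

Things in the scene. Friction and masses are not known exactly. Their poses are not given: they have to be found in the camera images.
- lock_unit: fixed base of the die table: grey plate, 10 mm thick, y = -285 to 115 mm, 150 mm wide (x) at the disc, 70 mm under the channel. Origin: on the disc's axis at table level; z up; +y is the way the bar is pushed. The bar's aluminium channel (inside 19 mm wide, walls 33 mm above the table) runs along x = 0 from y = -278 to -62 mm. Place and yaw vary
- die_disc (a joint): turn of the slotted disc about its upright axis, rad, growing anticlockwise from above. Its slot is in line with the bar at 0 and again at 3.14 (the slot goes right across: both are alike). Starts between 0.5 and 2.64, can turn from -1.2 to 4.4, is stiff (0.12 N m, about 3 N at a peg) and stays where it is left
- disc_top (a point): centre of the disc's top face, 34 mm above the table; its y axis lies along the slot. Disc: steel, 110 mm in diameter, cut right across its middle by an open slot 20 mm wide and 16 mm deep. It carries two upright pegs
- peg_a (a point): centre of the top of one of the disc's two upright steel pegs: 14 mm in diameter, 34 to 66 mm above the table, 38 mm from the axis, square to the slot, on the disc's own +x side (in the direction unit yaw + joint value)
- peg_b (a point): centre of the top of the other peg, alike, on the opposite side of the disc (disc's own -x side)
- bar_nose (a point): tip of the bar's nose, half-way up the bar. The nose tapers from 14 to 6 mm width over its last 12 mm. At the start it is at unit y = -65 to -85 mm, before the disc; fully home it rests against the keeper's stop at unit y = 86 mm
- bar_lug (a point): middle of the rear face of the bar's upright steel end plate, where to push: 170 mm behind the nose tip, 51 mm above the table. Plate: 30 mm wide across the bar, 10 mm thick, 36 to 66 mm above the table. With the bar fully home this point is at unit y = -84 mm
- thread_cone: cone of dark thread, 60 mm wide at its foot, 100 mm tall; origin under its centre. Bystander
- snap_jar: small jar with a steel cap, 52 mm wide, 65 mm tall; origin under its centre. Bystander
- pin_dish: shallow steel pin dish, 84 mm wide, 28 mm tall; origin under its centre. Bystander
- chalk_block: white block of tailor's chalk, 55 x 35 x 14 mm; origin under its centre. Bystander
- tape_measure: black tape measure in a case of 62 x 58 x 34 mm; origin under its centre. Bystander
- bobbin: aluminium bobbin, 28 mm wide, 22 mm tall, standing upright; origin under its centre. Bystander
- driver: screwdriver lying on the table, 170 mm long, handle about 30 mm thick. Bystander
- lock_bar: the loose steel lock bar, about 0.25 kg, 170 mm long, 14 wide, 12 high, lying in the channel with its underside 19 mm above the table; origin at mid-length on its underside, +y towards the nose. Slides with 1 to 4 N
- keeper_stop (a point): centre of the stop inside the keeper, the aluminium bracket on the far side of the disc (36 mm wide, unit y = 60 to 96 mm, top 42 mm above the table) that takes the bar's nose; unit y = 86 mm, 25 mm above the table
Things that resemble listed ones, but are neither listed nor needed, are in the scene too. What is shaped like the lock_bar but purple or turquoise is not meant.

How it is judged (in metres and radians):
On the way, in this order (a step that is already met when the one before it is completed fails the run):
1. the disc is turned until its slot lines up with the bar (within 0.12 rad), the bar not yet in it (angle between the y axis of disc_top and the y axis of lock_unit, either way round below 0.12 rad and y of bar_nose in the frame of lock_unit below -0.05 m), for 0.1 s.
2. the bar is pushed through the slot and home in the keeper (y of bar_nose in the frame of lock_unit above 0.078 m and angle between the y axis of disc_top and the y axis of lock_unit, either way round below 0.12 rad), for 0.2 s.
At the end, for the whole second after the job is handed in: the bar lies flat through the disc's slot with its nose in the keeper, at least 78 mm past the disc's axis (8 mm short of the stop at most), the slot within 0.12 rad of the bar, and everything at rest (all of step 2 and x of bar_nose in the frame of lock_unit between -0.008 and 0.008 m and height (world z) of bar_nose below 0.033 m and height (world z) of bar_lug below 0.058 m and linear speed of lock_bar below 0.01 m/s); the robot touches nothing.
It fails at once if the bar is lifted out of its channel (more than 12 mm) (height (world z) of bar_nose above 0.037 m or height (world z) of bar_lug above 0.063 m).
It fails at once if the disc is gripped or forced (more than 40 N on it) (contact force between the fingers and die_disc above 40 N).
It fails at once if the bar is gripped or forced (more than 40 N on it) (contact force between the fingers and lock_bar above 40 N).
It fails at once if something else on the table is moved by more than 20 mm or knocked over (distance of any of thread_cone, snap_jar, pin_dish, chalk_block, tape_measure, bobbin, driver from where it was at the start of the episode above 0.02 m or angle between any of thread_cone, snap_jar, bobbin's own z axis and vertical above 0.6 rad).
It also fails if it takes over 58 s, if anything falls off the work surface, if the arm or the gripper's body presses on something with over 40 N, if the wrist force passes 120 N, or if a joint passes its speed limit or range.

## Robot

A 7-joint arm with a two-finger parallel gripper is mounted at the origin on the work surface. World frame = base frame: x ahead of the robot, y to its left, z up, the work surface at z = 0. Lengths are in mm, angles in rad, forces in N, time in s.
With the tool pointing down it reaches from about 400 to 875 mm from the base axis. Payload 4.4 kg.
Tool frame: the origin (TCP) lies at the very end of the fingers, on their centre line; the grasp point (between the pads) lies 19 mm behind it; y points along the fingers, x is the direction in which the jaws open and shut, and the axes are right-handed (so a half turn about y gives the same grasp; the last joint's range is limited). The gripper opens to 85 mm and grips with 20 to 120 N. Pads are 22 mm wide; open, the fingers measure 114 mm over their backs; the gripper's body (76 mm by 85 mm) begins 54 mm behind the grasp point. The pads swing forward as they close: fully open they stand 13 mm farther back than shut.
Start: joints at [-1.301, 0.628, 0.038, 1.517, -0.027, 0.996, -0.02], TCP at [214.168, 613.718, 231.313] pointing down, gripper open.
Joint ranges: [-3.06, 3.06], [-0.37, 2.12], [-1.25, 1.32], [0.18, 2.47], [-1.1, 4.24], [0.23, 1.98], [-2.94, 2.94]. Speed limits (rad/s): [2.57, 2.57, 3.14, 3.14, 3.14, 3.14, 3.14].

## Interface

Orientations are given as [roll, pitch, yaw] about the fixed x, y, z axes, in that order (R = Rz(yaw) Ry(pitch) Rx(roll)).
In Python, from cell import readout, eyes, finish_job gives the robot as it stands. The module is installed in compiled form; this text tells all that it offers.
- The arm moves only by the tool apply_moves, never from a script. Its argument "commands" is a list that holds one entry, the list of rows, each a list of 6 numbers: the shift along the tool's x, y, z in units of 0.04 m (1.0 is 0.04 m), then the turn, a rotation vector about the tool's x, y, z in units of 5 degrees (1.0 is 5 degrees). A call has 1 to 8 rows; each row shifts and turns the pose as measured when the row begins, along the tool's axes as they then stand; what a row does not reach is not made up. A row lasts 1/12 s, in which the tool goes at most 41.7 mm and 7.16 degrees, less where a joint would pass 70% of its speed; a pose out of reach is approached as far as the arm can. A call with a number of a shift or a turn outside -1 to 1 is refused whole. A call with a gripper value outside its range is refused whole. "claw" is the finger opening in mm, from 0 to 85.4, set as the call begins (left out, the last holds). The fingers move at their own pace and stop on an object; the grip force is fixed at half the most. Time passes only in rows, so rows that do not move let the fingers close. It gives the time, the measured TCP pose, the force and the opening at its end, in the units of the state.
- readout.read_state(): the state, without advancing time (a new reading comes with each control period).
- eyes.get_image(name): name is "scene" or "top" or "wrist"; returns a dict with "image" (400x640x3 uint8, red, green, blue), "mtx" (3x3 intrinsics, pixels), "rvec" (rotation vector, rad) and "tvec" (3), from world to camera coordinates, as OpenCV has them. Camera axes: x right, y down, z forward; pixel columns grow to the right and rows downward; lengths in mm; the calibration is good to about 2 mm. A picture is of the moment at which its call begins. There is no depth.
- finish_job(): hands the job in, once; it reports no verdict.
The state is a dict: "clock": time; "qpos": joint angles; "qd": joint speeds; "tau": joint torques, N m; "eef_pos": TCP position; "tool_rot": TCP orientation; "force": force on the tool from outside, world axes, zero at the start; "torque": the same for the moment, N m; "width": finger opening in mm.
Only numpy, scipy, OpenCV 4.12 (cv2) and the standard library are available. Lean on these libraries where they do the work, as an engineer would, in place of code of your own. Each camera call takes 0.05 s, during which the arm holds its last target. There are 200 camera calls.

## Working session

There is one attempt and no reset: what is moved stays moved. The work goes in short steps, Python scripts to look and compute and a tool call to move; the robot and the scene stay as the last step left them, time stands still between calls to the robot, and variables do not carry over. Pictures are saved under pics/ and viewed, about 8 in all and at most 12, crops included, and the job is handed in when it is done.

Besides the shell and the picture viewer there is one more tool, called after "Call:" as name(argument=value, ...), one argument or row to a line, values as JSON. apply_moves: Moves the arm, as the interface text tells. Shifts and turns lie within -1 to 1; 1 stands for 0.04 m of shift or 5 degrees of turn. Its arguments: {"type":"object","properties":{"commands":{"type":"array"},"claw":{"type":"number"}},"required":["commands"]}

```bash
mkdir -p pics
cat > h.py <<'E'
import cv2,numpy as np
from cell import readout,eyes,finish_job
from scipy.spatial.transform import Rotation as R
def snap(n,f):
    d=eyes.get_image(n); np.savez('pics/'+f+'.npz',**{k:d[k] for k in d}); cv2.imwrite('pics/'+f+'.png',d['image'][:,:,::-1]); return d
def ray(d,uv,z):
    M=cv2.Rodrigues(np.array(d['rvec'],float))[0];t=np.array(d['tvec'],float).ravel()
    K=np.array(d['mtx'],float); c=-M.T@t; r=M.T@np.linalg.inv(K)@np.array([uv[0],uv[1],1.])
    return c+r*(z-c[2])/r[2]
def proj(d,P):
    return cv2.projectPoints(np.array(P,float).reshape(-1,3),np.array(d['rvec'],float),np.array(d['tvec'],float),np.array(d['mtx'],float),None)[0].reshape(-1,2)
E
python3 - <<'E'
from h import *
d=snap('top','top0');snap('scene','sc0')
s=readout.read_state();print(s['clock'],s['eef_pos'],s['tool_rot'],s['width'],s['force']);print(R.from_euler('xyz',s['tool_rot']).as_matrix().round(3))
E
```

```text
0.1 [213.97784992 613.17905481 230.46809922] [-1.57082573  0.00172983  1.23502719] 85.27277531811659 [0.30578722 0.39707394 0.76637324]
[[ 0.329 -0.001 -0.944]
 [ 0.944 -0.002  0.329]
 [-0.002 -1.    -0.   ]]
```

View pics/top0.png

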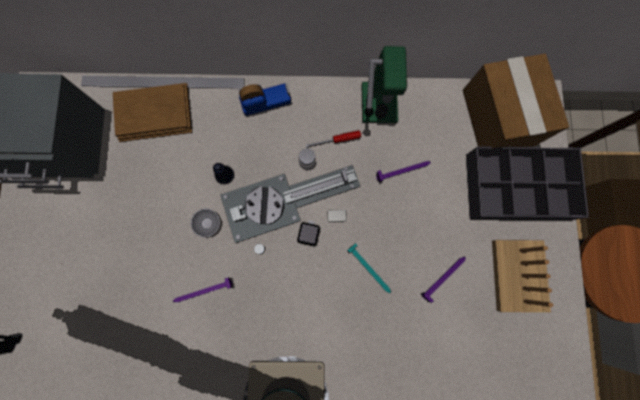

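View pics/sc0.png

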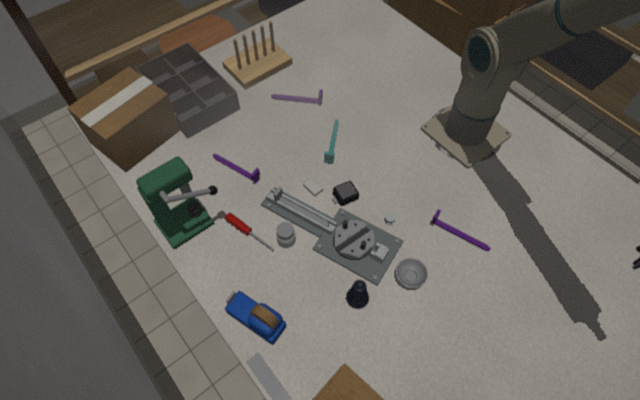

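The top view shows the grey unit at about (290,205), with the disc at (265,205), the keeper at (238,212) and the steel bar in the channel with its plate at about (350,178). Look-alikes are the purple bars at (403,171), (203,290) and (443,280) and the turquoise one at (370,268). The one I want is the steel bar in the channel. Next is one close crop of it.

Run:
```python
import cv2
a=cv2.imread('pics/top0.png')[155:250,210:370]; b=cv2.imread('pics/sc0.png')[175:290,255:415]
a=cv2.resize(a,None,fx=5,fy=5,interpolation=cv2.INTER_CUBIC);cv2.imwrite('pics/c1.png',cv2.convertScaleAbs(a,alpha=1.4))
```

```text
(no output)
```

View pics/c1.png

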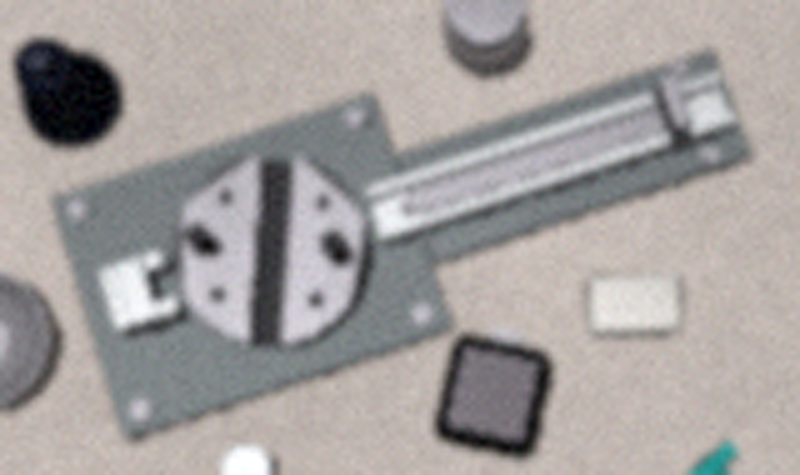

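The crop confirms the choice: steel bar in the channel, end plate at crop (675,110), nose near (405,205), disc slot from (276,160) to (266,343), pegs at about (203,240) and (335,247). Next I fit the unit pose from these.

Run:
```python
from h import *
from scipy.optimize import least_squares
d=dict(np.load('pics/top0.npz'))
o=lambda x,y:np.array([(x+.5)/5-.5+210,(y+.5)/5-.5+155])
C=[((55,198),(75,115)),((132,440),(-75,115)),((712,50),(35,-285)),((752,155),(-35,-285))]
def dirs(sgn):
    def f(p):
        c,s=np.cos(p[2]),np.sin(p[2])
        return np.concatenate([ray(d,o(*a),10)[:2]-(p[:2]+np.array([c*sgn*x-s*y,s*sgn*x+c*y])) for a,(x,y) in C])
    return f
best=None
for sg in(1,-1):
  for y0 in np.arange(-3,3,.7):
    r=least_squares(dirs(sg),[500,0,y0])
    if best is None or r.cost<best[1].cost: best=(sg,r)
sg,r=best;p=r.x;print(sg,p,r.fun.round(1))
def U(q):
    c,s=np.cos(p[2]),np.sin(p[2]);v=q[:2]-p[:2];return np.array([c*v[0]+s*v[1],-s*v[0]+c*v[1]])
for n,q,z in [('slot1',(276,160),34),('slot2',(266,343),34),('pegL',(200,238),66),('pegL',(207,246),50),('pegR',(330,240),66),('nose',(407,208),31),('lug',(672,100),66),('keeper',(140,290),42),('corner',(372,93),10),('corner',(452,325),10)]:
    w=ray(d,o(*q),z);print(n,w.round(),U(w).round(1))
M=cv2.Rodrigues(d['rvec'])[0];print('cam',-M.T@d['tvec'].ravel())
for n,q in [('jar',(487,15)),('tape',(495,395)),('chalk',(635,305)),('cone',(70,95)),('bobbin',(247,460)),('dish',(0,340))]: print(n,ray(d,o(*q),20).round(),U(ray(d,o(*q),20)).round())
```

```text
1 [5.35518509e+02 6.88304998e+01 3.40757209e-01] [ 0.6 -1.8  1.  -2.4 -1.8  1.9  0.2  2.3]
slot1 [587.  69.  34.] [ 48.9 -17. ]
slot2 [481.  72.  34.] [-50.3  21.1]
pegL [536. 107.  66.] [12.8 35.5]
pegL [534. 105.  50.] [10.5 34.5]
pegR [535.  34.  66.] [-11.8 -32.4]
nose [560.  -7.  31.] [ -1.9 -79.4]
lug [ 617. -157.   66.] [   1.5 -240.1]
keeper [510. 143.  42.] [ 0.5 78.5]
corner [634.  16.  10.] [ 74.8 -82.4]
corner [495. -33.  10.] [-71.9 -82.5]
cam [ 346.65225179  -56.97284615 1164.80077253]
jar [679. -52.  20.] [  95. -162.]
tape [454. -58.  20.] [-119.  -93.]
chalk [ 506. -139.   20.] [ -97. -186.]
cone [628. 192.  20.] [129.  86.]
bobbin [416.  82.  20.] [-108.   53.]
dish [483. 226.  20.] [  3. 165.]
```

```bash
cat >> h.py <<'E'
UX,UY,YAW=535.5,68.8,.3408
def W(x,y):
    c,s=np.cos(YAW),np.sin(YAW);return np.array([UX+c*x-s*y,UY+s*x+c*y])
def unit(w):
    c,s=np.cos(YAW),np.sin(YAW);v=np.array(w[:2])-[UX,UY];return np.array([c*v[0]+s*v[1],-s*v[0]+c*v[1]])
def plan(wps):
    "wps: (unit x, unit y, z, yaw of tool x in unit frame deg); prints one row per waypoint, in move units"
    s=readout.read_state();p=np.array(s['eef_pos']);M=R.from_euler('xyz',s['tool_rot'])
    print('t',round(s['clock'],2),'unit',unit(p).round(1),'z',p[2].round(1),'F',np.round(s['force'],1),'w',round(s['width'],1))
    out=[]
    for x,y,z,a in wps:
        q=np.append(W(x,y),z)
        T=R.from_euler('xyz',[-np.pi/2,0,YAW+np.radians(a)])
        rv=np.degrees((M.inv()*T).as_rotvec());sh=M.inv().apply(q-p)
        out.append([float(round(v,2)) for v in list(sh/40)+list(rv/5)])
        p=q;M=T
    for r in out: print(r)
def line(a,b,n): return [tuple(np.array(a)+(np.array(b)-a)*i/n) for i in range(1,n+1)]
E
python3 - <<'E'
from h import *
s=readout.read_state();u=unit(s['eef_pos']);a0=np.degrees(np.arctan2(.944,.329)-YAW);print(u,a0)
plan(line((u[0],u[1],s['eef_pos'][2],a0),(-9.5,44.5,200,69),16))
E
```

```text
[-121.07672869  620.53644057] 51.25928648011658
t 0.1 unit [-121.1  620.5] z 230.5 F [0.3 0.4 0.8] w 85.3
[-0.59, 0.05, -0.7, 0.0, -0.23, -0.02]
[-0.61, 0.05, -0.69, 0.0, -0.22, 0.0]
[-0.62, 0.05, -0.68, 0.0, -0.22, -0.0]
[-0.63, 0.05, -0.66, -0.0, -0.22, 0.0]
[-0.65, 0.05, -0.65, 0.0, -0.22, -0.0]
[-0.66, 0.05, -0.64, 0.0, -0.22, 0.0]
[-0.67, 0.05, -0.63, -0.0, -0.22, -0.0]
[-0.68, 0.05, -0.61, 0.0, -0.22, 0.0]
[-0.69, 0.05, -0.6, -0.0, -0.22, -0.0]
[-0.71, 0.05, -0.59, 0.0, -0.22, 0.0]
[-0.72, 0.05, -0.57, 0.0, -0.22, -0.0]
[-0.73, 0.05, -0.56, 0.0, -0.22, 0.0]
[-0.74, 0.05, -0.54, 0.0, -0.22, 0.0]
[-0.75, 0.05, -0.53, -0.0, -0.22, -0.0]
[-0.76, 0.05, -0.52, 0.0, -0.22, 0.0]
[-0.77, 0.05, -0.5, 0.0, -0.22, -0.0]
```

Call:
apply_moves(
  commands=[
    [[-0.6,0.05,-0.7,0,-0.23,0],[-0.61,0.05,-0.69,0,-0.22,0],[-0.62,0.05,-0.68,0,-0.22,0],[-0.63,0.05,-0.66,0,-0.22,0],[-0.65,0.05,-0.65,0,-0.22,0],[-0.66,0.05,-0.64,0,-0.22,0],[-0.67,0.05,-0.63,0,-0.22,0],[-0.68,0.05,-0.61,0,-0.22,0]],
  ],
  claw=0,
)

```text
clock: 0.77
eef_pos: [360.4, 359.2, 208.8]
tool_rot: [-1.563, 0.0, 1.416]
force: [0.9, 0.7, 0.9]
width: -0.1
```

Call:
apply_moves(
  commands=[
    [[-0.69,0.05,-0.6,0,-0.22,0],[-0.71,0.05,-0.59,0,-0.22,0],[-0.72,0.05,-0.57,0,-0.22,0],[-0.73,0.05,-0.56,0,-0.22,0],[-0.74,0.05,-0.54,0,-0.22,0],[-0.75,0.05,-0.53,0,-0.22,0],[-0.76,0.05,-0.52,0,-0.22,0],[-0.77,0.05,-0.5,0,-0.22,0]],
  ],
)

```text
clock: 1.43
eef_pos: [520.3, 95.9, 189.2]
tool_rot: [-1.56, 0.001, 1.58]
force: [0.2, 1.3, -0.0]
width: 0.3
```

Run:
```python
from h import *
s=readout.read_state();u=unit(s['eef_pos']);M=R.from_euler('xyz',s['tool_rot']).as_matrix();a0=np.degrees(np.arctan2(M[1,0],M[0,0])-YAW);print(u,a0)
plan(line((u[0],u[1],s['eef_pos'][2],a0),(-9.5,44.5,120,69),8))
d=snap('wrist','w1')
```

```text
[-5.24271761 30.60419581] 70.97795371176875
t 1.43 unit [-5.2 30.6] z 189.2 F [ 0.2  1.3 -0. ] w 0.3
[0.04, 0.22, 0.02, -0.13, 0.05, -0.01]
[0.04, 0.22, 0.03, -0.0, 0.05, -0.0]
[0.04, 0.22, 0.03, 0.0, 0.05, 0.0]
[0.04, 0.22, 0.03, 0.0, 0.05, 0.0]
[0.04, 0.22, 0.03, -0.0, 0.05, 0.0]
[0.04, 0.22, 0.03, 0.0, 0.05, -0.0]
[0.04, 0.22, 0.03, 0.0, 0.05, -0.0]
[0.04, 0.22, 0.03, 0.0, 0.05, -0.0]
```

View pics/w1.png

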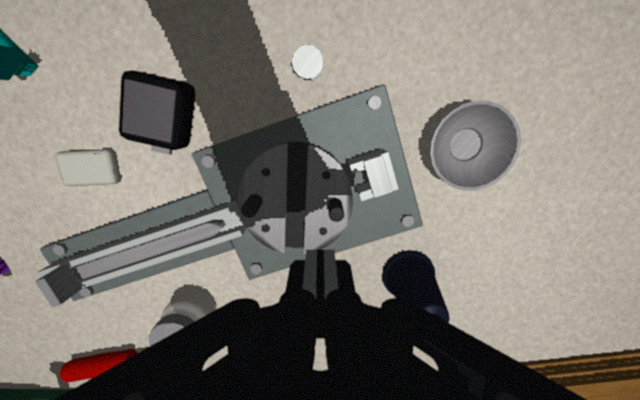

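The wrist view shows the disc at (295,197), keeper at (375,178), pegs at about (335,207) and (250,207), slot from (297,143) to (295,250), and plate corners at (385,85), (422,224), (248,278) and (193,152). I'll use these to check the unit pose.

Run:
```python
from h import *
d=dict(np.load('pics/w1.npz'))
for n,q,z,e in [('c',(385,85),10,(-75,115)),('c',(422,224),10,(75,115)),('c',(248,278),10,(75,-82.5)),('c',(193,152),10,(-75,-82.5)),('c',(40,250),10,(-35,-285)),('slot',(297,143),34,0),('slot',(295,250),34,0),('pegA',(336,207),60,(13.8,35.4)),('pegB',(251,206),60,(-13.8,-35.4)),('lugtop rear',(50,298),66,0)]:
    w=ray(d,q,z);print(n,w.round(),unit(w).round(1),e)
```

```text
c [427. 156.  10.] [-72.9 118.4] (-75, 115)
c [565. 204.  10.] [ 73.2 117.9] (75, 115)
c [631.  17.  10.] [ 72.6 -80.7] (75, -82.5)
c [491. -30.  10.] [-74.5 -78.1] (-75, -82.5)
c [ 599. -207.   10.] [ -32.2 -280.7] (-35, -285)
slot [479.  75.  34.] [-51.3  24.7] 0
slot [585.  72.  34.] [ 47.8 -13.8] 0
pegA [531. 110.  60.] [10.  40.6] (13.8, 35.4)
pegB [531.  36.  60.] [-15.2 -29.8] (-13.8, -35.4)
lugtop rear [ 622. -157.   66.] [   5.9 -241.3] 0
```

```bash
sed -i 's/^UX,UY.*/UX,UY,YAW=535.0,70.2,.3408/' h.py
python3 - <<'E'
from h import *
s=readout.read_state();u=unit(s['eef_pos']);M=R.from_euler('xyz',s['tool_rot']).as_matrix();a0=np.degrees(np.arctan2(M[1,0],M[0,0])-YAW)
plan(line((u[0],u[1],s['eef_pos'][2],a0),(-11.5,45.5,105,69),4)+line((-11.5,45.5,105,69),(-11.5,45.5,85,69),2))
E
```

```text
t 1.48 unit [-4.2 18.4] z 188.9 F [ 5.4 -6.6 -0. ] w -0.2
[0.15, 0.52, 0.1, -0.08, 0.07, -0.08]
[0.14, 0.52, 0.1, -0.0, 0.07, 0.0]
[0.14, 0.52, 0.1, 0.0, 0.07, 0.0]
[0.14, 0.52, 0.1, 0.0, 0.07, -0.0]
[-0.0, 0.25, -0.0, 0.0, 0.0, 0.0]
[-0.0, 0.25, -0.0, 0.0, 0.0, 0.0]
```

Call:
apply_moves(
  commands=[
    [[0.15,0.5,0.1,-0.08,0.07,-0.08],[0.14,0.5,0.1,0,0.07,0],[0.14,0.5,0.1,0,0.07,0],[0.14,0.5,0.1,0,0.07,0],[0,0.2,0,0,0,0],[0,0,0,0,0,0],[0,0,0,0,0,0]],
  ],
)

```text
clock: 2.07
eef_pos: [512.5, 101.1, 97.0]
tool_rot: [-1.574, 0.003, 1.527]
force: [1.4, -0.0, 0.4]
width: 0.0
```

Run:
```python
from h import *
s=readout.read_state();z=s['eef_pos'][2]
plan([(-11.5,45.5,z,69)]+line((-11.5,45.5,z,69),(-11.5,45.5,49,69),4))
```

```text
t 2.07 unit [-10.9  36.6] z 97.0 F [ 1.4 -0.   0.4] w 0.0
[0.2, -0.0, 0.1, 0.03, -0.2, -0.03]
[-0.0, 0.3, -0.0, 0.0, 0.0, 0.0]
[-0.0, 0.3, -0.0, 0.0, 0.0, 0.0]
[-0.0, 0.3, -0.0, 0.0, 0.0, 0.0]
[-0.0, 0.3, -0.0, 0.0, 0.0, 0.0]
```

Call:
apply_moves(
  commands=[
    [[0.2,0,0.1,0,-0.2,0],[0.05,0,0.02,0,0,0],[0,0.3,0,0,0,0],[0,0.3,0,0,0,0],[0,0.3,0,0,0,0],[0,0.2,0,0,0,0],[0,0,0,0,0,0]],
  ],
)

```text
clock: 2.65
eef_pos: [513.9, 115.3, 58.6]
tool_rot: [-1.588, -0.002, 1.549]
force: [-0.4, 0.4, 0.3]
width: -0.2
```

Run:
```python
from h import *
s=readout.read_state();z=s['eef_pos'][2]
plan([(-11.5,45.5,49,69)])
snap('wrist','w2')
```

```text
t 2.65 unit [-4.8 49.5] z 58.6 F [-0.4  0.4  0.3] w -0.2
[-0.15, 0.24, 0.13, 0.2, 0.05, 0.02]
```

View pics/w2.png

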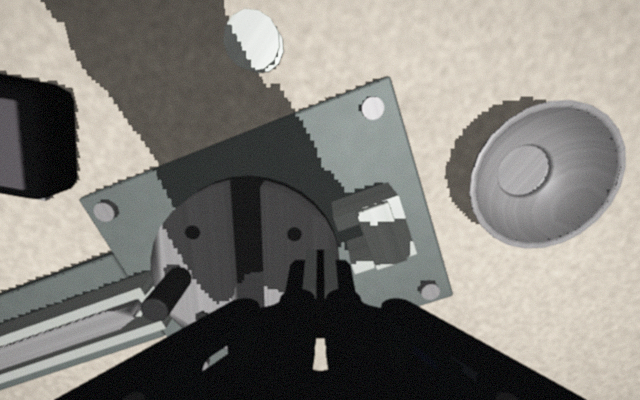

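Call:
apply_moves(
  commands=[
    [[-0.15,0.1,0.13,0.2,0.05,0],[0,0.1,0,0,0,0],[0,0.05,0,0,0,0],[0,0,0,0,0,0]],
  ],
)

```text
clock: 3.03
eef_pos: [510.0, 109.1, 50.5]
tool_rot: [-1.573, -0.003, 1.544]
force: [-0.6, -0.2, -0.3]
width: 0.4
```

```bash
cat >> h.py <<'E'
def arc(th0,th1,n,D=18,r=38,z=49):
    o=[]
    for t in np.linspace(th0,th1,n+1):
        P=r*np.array([np.cos(t),np.sin(t)]);F=P-D*np.array([np.sin(t),-np.cos(t)]);o.append((F[0],F[1],z,np.degrees(t)))
    return o
E
python3 - <<'E'
from h import *
plan(arc(1.2,.78,7))
E
```

```text
t 3.03 unit [-10.5  45. ] z 50.5 F [-0.6 -0.2 -0.3] w 0.4
[-0.0, 0.04, -0.2, 0.03, 0.04, 0.03]
[0.03, -0.0, -0.06, -0.0, 0.69, 0.0]
[0.03, -0.0, -0.06, 0.0, 0.69, -0.0]
[0.03, -0.0, -0.06, -0.0, 0.69, 0.0]
[0.03, -0.0, -0.06, 0.0, 0.69, 0.0]
[0.03, -0.0, -0.06, -0.0, 0.69, 0.0]
[0.03, -0.0, -0.06, 0.0, 0.69, -0.0]
[0.03, -0.0, -0.06, -0.0, 0.69, 0.0]
```

Call:
apply_moves(
  commands=[
    [[0,0.02,-0.12,0,0,0],[0,0.02,-0.08,0,0,0],[0.03,0,-0.06,0,0.7,0],[0.03,0,-0.06,0,0.7,0],[0.03,0,-0.06,0,0.7,0],[0.03,0,-0.06,0,0.7,0]],
  ],
)

```text
clock: 3.53
eef_pos: [522.7, 112.1, 48.7]
tool_rot: [-1.559, 0.001, 1.29]
force: [-3.5, 0.8, 2.4]
width: -0.3
```

Run:
```python
from h import *
plan(arc(1.0,.58,7))
```

```text
t 3.53 unit [ 2.4 43.6] z 48.7 F [-3.5  0.8  2.4] w -0.3
[0.0, -0.01, -0.09, -0.14, -0.58, -0.01]
[0.03, -0.0, -0.06, 0.0, 0.69, 0.0]
[0.03, -0.0, -0.06, 0.0, 0.69, 0.0]
[0.03, -0.0, -0.06, -0.0, 0.69, 0.0]
[0.03, -0.0, -0.06, 0.0, 0.69, -0.0]
[0.03, -0.0, -0.06, -0.0, 0.69, 0.0]
[0.03, -0.0, -0.06, 0.0, 0.69, -0.0]
[0.03, -0.0, -0.06, 0.0, 0.69, 0.0]
```

Call:
apply_moves(
  commands=[
    [[0,0,-0.1,-0.1,0,0],[0.03,0,-0.1,0,0.5,0],[0.03,0,-0.1,0,0.6,0],[0.03,0,-0.1,0,0.6,0],[0.03,0,-0.1,0,0.6,0],[0.03,0,-0.1,0,0.6,0]],
  ],
)

```text
clock: 4.03
eef_pos: [539.0, 112.2, 47.7]
tool_rot: [-1.552, 0.011, 1.039]
force: [-4.4, 1.6, 2.9]
width: 0.0
```

Run:
```python
from h import *
s=readout.read_state();u=unit(s['eef_pos']);print('theta est', np.arctan2(u[1],u[0])-np.arctan2(18,38),'r',np.hypot(*u), 'yaw',s['tool_rot'][2]-YAW)
plan(arc(.7,.28,7))
```

```text
theta est 0.6915513479720685 r 42.14976968463515 yaw 0.6984171415073253
t 4.03 unit [17.8 38.2] z 47.7 F [-4.4  1.6  2.9] w 0.0
[-0.01, -0.03, 0.01, -0.21, -0.02, -0.12]
[0.03, -0.0, -0.06, 0.0, 0.69, -0.0]
[0.03, -0.0, -0.06, 0.0, 0.69, 0.0]
[0.03, -0.0, -0.06, 0.0, 0.69, 0.0]
[0.03, -0.0, -0.06, 0.0, 0.69, 0.0]
[0.03, -0.0, -0.06, 0.0, 0.69, -0.0]
[0.03, -0.0, -0.06, -0.0, 0.69, -0.0]
[0.03, -0.0, -0.06, 0.0, 0.69, 0.0]
```

Call:
apply_moves(
  commands=[
    [[0.03,-0.03,-0.1,-0.2,0.6,-0.1],[0.03,-0.02,-0.1,0,0.6,0],[0.03,0,-0.1,0,0.6,0],[0.03,0,-0.1,0,0.6,0],[0.03,0,-0.1,0,0.6,0],[0.03,0,-0.1,0,0.6,0]],
  ],
)

```text
clock: 4.53
eef_pos: [553.7, 107.3, 47.3]
tool_rot: [-1.556, 0.015, 0.726]
force: [-3.6, 1.9, 2.7]
width: 0.2
```

Run:
```python
from h import *
s=readout.read_state();u=unit(s['eef_pos']);print('theta est', np.arctan2(u[1],u[0])-np.arctan2(18,38),'r',np.hypot(*u), 'yaw',s['tool_rot'][2]-YAW)
plan(arc(.3,.0,5))
```

```text
theta est 0.31953630144624745 r 41.531158576225366 yaw 0.38498332375306576
t 4.53 unit [30.  28.7] z 47.3 F [-3.6  1.9  2.7] w 0.2
[0.02, -0.04, -0.01, -0.16, 0.97, -0.18]
[0.03, -0.0, -0.06, 0.0, 0.69, 0.0]
[0.03, -0.0, -0.06, -0.0, 0.69, -0.0]
[0.03, -0.0, -0.06, 0.0, 0.69, 0.0]
[0.03, -0.0, -0.06, 0.0, 0.69, 0.0]
[0.03, -0.0, -0.06, 0.0, 0.69, 0.0]
```

Call:
apply_moves(
  commands=[
    [[0.03,-0.03,-0.1,-0.15,0.8,-0.15],[0.03,-0.02,-0.1,0,0.7,0],[0.03,0,-0.1,0,0.7,0]],
  ],
)

```text
clock: 4.78
eef_pos: [560.3, 103.6, 47.8]
tool_rot: [-1.563, 0.008, 0.534]
force: [-2.8, 2.4, 1.9]
width: 0.2
```

Run:
```python
from h import *
d=snap('top','top2');snap('wrist','w3')
s=readout.read_state();u=unit(s['eef_pos']);print('theta est', np.arctan2(u[1],u[0])-np.arctan2(18,38),'r',np.hypot(*u), 'yaw',s['tool_rot'][2]-YAW)
plan(arc(.1,.0,2))
a=cv2.resize(cv2.imread('pics/top2.png')[165:245,210:310],None,fx=4,fy=4,interpolation=cv2.INTER_CUBIC)
b=cv2.resize(cv2.imread('pics/w3.png'),None,fx=.62,fy=.62)
c=np.zeros((320,800,3),np.uint8);c[:,:400]=a;c[:248,400:797]=b;cv2.imwrite('pics/c3.png',c)
```

```text
theta est 0.11849826362150029 r 41.70592497540251 yaw 0.1943711240225563
t 4.88 unit [35.3 22.2] z 47.7 F [-2.3  1.5 -0.4] w 0.1
[0.01, -0.03, -0.01, -0.07, 1.08, -0.09]
[0.02, -0.0, -0.05, 0.0, 0.57, 0.0]
[0.02, -0.0, -0.05, 0.0, 0.57, 0.0]
```

View pics/c3.png

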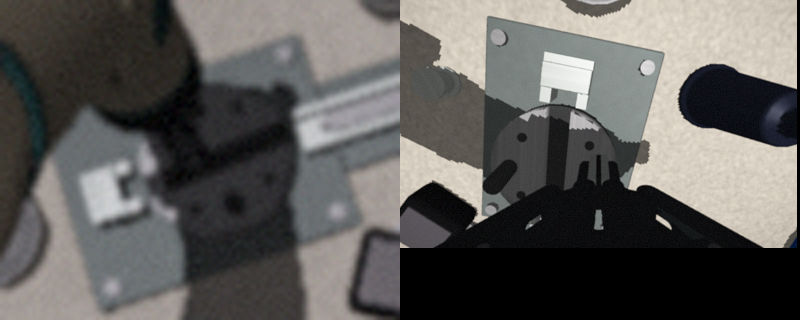

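The slot is nearly in line with the channel. In the wrist half of the composite its edges run (553,108)-(547,190) and (570,108)-(567,165). I'll measure the angle.

Run:
```python
from h import *
d=dict(np.load('pics/w3.npz'))
f=lambda x,y:((x-400)/.62,y/.62)
for n,a,b,z in [('slotL',(553,108),(547,190),34),('slotR',(570,108),(567,165),34),('plateL',(488,16),(484,210),10),('plateR',(663,55),(634,190),10),('pegB',(505,163),(505,163),66),('keeper slot',(551,90),(561,90),42)]:
    A,B=unit(ray(d,f(*a),z)),unit(ray(d,f(*b),z));v=A-B;print(n,A.round(1),B.round(1),'angle from y',np.arctan2(-v[0],v[1]).round(3))
g=cv2.imread('pics/w3.png')[150:320,130:330];cv2.imwrite('pics/c4.png',cv2.convertScaleAbs(cv2.resize(g,None,fx=3.5,fy=3.5,interpolation=cv2.INTER_CUBIC),alpha=1.8))
```

```text
slotL [-7.5 57.4] [ -3.4 -18.7] angle from y 0.053
slotR [ 5.8 60. ] [10.7  9.7] angle from y 0.097
plateL [-73.  116.6] [-71.5 -74.5] angle from y 0.008
plateR [ 73.8 114.5] [ 81.5 -18.8] angle from y 0.058
pegB [-29.1  20.7] [-29.1  20.7] angle from y -0.0
keeper slot [-9.  72.5] [-1.8 73.9] angle from y 1.762
```

View pics/c4.png

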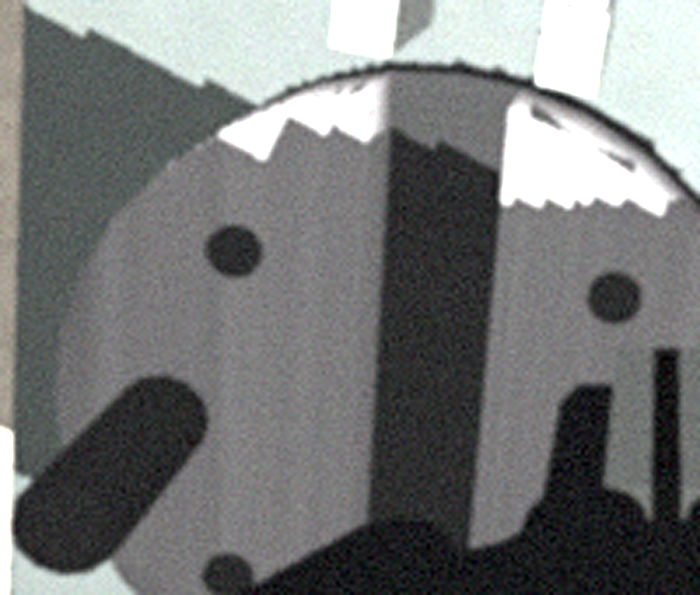

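Run:
```python
from h import *
d=dict(np.load('pics/w3.npz'))
f=lambda x,y:((x+.5)/3.5-.5+130,(y+.5)/3.5-.5+150)
for a,b in [((388,80),(370,510)),((510,110),(470,540))]:
    A,B=unit(ray(d,f(*a),34)),unit(ray(d,f(*b),34));v=A-B;print(A.round(1),B.round(1),np.arctan2(-v[0],v[1]).round(3))
a,b=[unit(ray(d,f(*q),34)) for q in((235,250),(615,298))];v=b-a;print('holes',a,b,np.arctan2(v[1],v[0]))
```

```text
[-10.6  57.7] [ -5.2 -11.8] 0.078
[ 6.9 56.6] [ 11.1 -14.2] 0.06
holes [-29.73801293  28.02756245] [26.55495568 31.25577227] 0.05728385026188185
```

Call:
apply_moves(
  commands=[
    [[0.02,0,-0.08,0,0.5,0]],
  ],
)

```text
clock: 4.97
eef_pos: [562.2, 101.9, 47.5]
tool_rot: [-1.562, 0.009, 0.496]
force: [-3.3, 3.0, 3.1]
width: -0.3
```

Run:
```python
from h import *
d=snap('wrist','w4')
s=readout.read_state();u=unit(s['eef_pos']);print('theta est', np.arctan2(u[1],u[0])-np.arctan2(18,38),'r',np.hypot(*u), 'yaw',s['tool_rot'][2]-YAW,s['force'])
g=cv2.imread('pics/w4.png')[150:320,130:330];cv2.imwrite('pics/c5.png',cv2.convertScaleAbs(cv2.resize(g,None,fx=3.5,fy=3.5,interpolation=cv2.INTER_CUBIC),alpha=1.8))
```

```text
theta est 0.05620433591997637 r 41.58581802110627 yaw 0.1509512499013128 [-2.66442876  1.70125297  0.50580713]
```

View pics/c5.png

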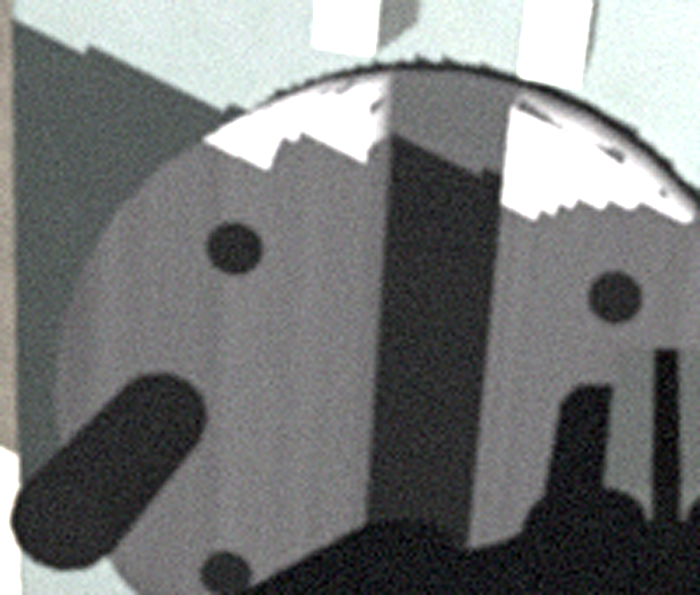

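Run:
```python
from h import *
d=dict(np.load('pics/w4.npz'))
f=lambda x,y:((x+.5)/3.5-.5+130,(y+.5)/3.5-.5+150)
for a,b in [((388,80),(368,510)),((508,110),(470,540))]:
    A,B=unit(ray(d,f(*a),34)),unit(ray(d,f(*b),34));v=A-B;print(A.round(1),B.round(1),np.arctan2(-v[0],v[1]).round(3))
a,b=[unit(ray(d,f(*q),34)) for q in((235,248),(616,297))];v=b-a;print('holes',a,b,np.arctan2(v[1],v[0]))
print('keeper',[unit(ray(d,f(*q),42)).round(1) for q in((380,50),(522,75))])
plan([(37,30,49,5)])
```

```text
[-8.5 57.7] [ -5.9 -11.8] 0.039
[ 8.6 56.1] [ 10.7 -14.7] 0.029
holes [-28.70878991  29.13859459] [27.76963288 30.29864607] 0.020536840930208907
keeper [array([-8.2, 63.5]), array([10.8, 63.1])]
t 5.02 unit [36.5 19.9] z 47.5 F [-2.7  1.7  0.5] w 0.1
[0.05, -0.04, 0.25, -0.08, 0.73, -0.1]
```

Call:
apply_moves(
  commands=[
    [[0,0,0.15,0,0,0],[0,0,0.15,0,0.5,0],[0,-0.5,0,0,0.5,0],[0,-0.8,0,0,0.5,0],[0,-0.8,0,0,0,0],[0,0,0,0,0,0]],
  ],
)

```text
clock: 5.52
eef_pos: [561.6, 110.3, 133.5]
tool_rot: [-1.572, 0.003, 0.369]
force: [0.3, 0.8, -0.1]
width: 0.2
```

Run:
```python
from h import *
s=readout.read_state();u=unit(s['eef_pos']);a0=np.degrees(s['tool_rot'][2]-YAW);print(a0)
plan(line((u[0],u[1],s['eef_pos'][2],a0),(0,-290,130,0),10))
```

```text
1.6337511741160924
t 5.52 unit [38.5 28.9] z 133.5 F [ 0.3  0.8 -0.1] w 0.2
[-0.12, 0.01, -0.79, 0.02, 0.03, -0.03]
[-0.12, 0.01, -0.79, 0.0, 0.03, 0.0]
[-0.11, 0.01, -0.79, 0.0, 0.03, 0.0]
[-0.11, 0.01, -0.8, 0.0, 0.03, 0.0]
[-0.11, 0.01, -0.8, -0.0, 0.03, -0.0]
[-0.11, 0.01, -0.8, 0.0, 0.03, 0.0]
[-0.11, 0.01, -0.8, 0.0, 0.03, 0.0]
[-0.1, 0.01, -0.8, 0.0, 0.03, -0.0]
[-0.1, 0.01, -0.8, 0.0, 0.03, 0.0]
[-0.1, 0.01, -0.8, 0.0, 0.03, 0.0]
```

Call:
apply_moves(
  commands=[
    [[-0.12,0,-0.8,0,0.03,0],[-0.12,0,-0.8,0,0.03,0],[-0.11,0,-0.8,0,0.03,0],[-0.11,0,-0.8,0,0.03,0],[-0.11,0,-0.8,0,0.03,0],[-0.11,0,-0.8,0,0.03,0],[-0.11,0,-0.8,0,0.03,0],[-0.1,0,-0.8,0,0.03,0]],
  ],
)

```text
clock: 6.18
eef_pos: [633.1, -139.4, 137.4]
tool_rot: [-1.581, -0.018, 0.389]
force: [0.2, 0.7, -0.1]
width: -0.1
```

Call:
apply_moves(
  commands=[
    [[-0.1,0,-0.8,0,0.03,0],[-0.1,0,-0.6,0,0,0],[0,0,0,0,0,0],[0,0,0,0,0,0]],
  ],
)

```text
clock: 6.52
eef_pos: [649.5, -211.6, 138.1]
tool_rot: [-1.597, -0.02, 0.384]
force: [0.4, 0.7, -0.9]
width: -0.2
```

Run:
```python
from h import *
s=readout.read_state()
plan([(0,-283,s['eef_pos'][2],0)]+line((0,-283,s['eef_pos'][2],0),(0,-283,48,0),4))
d=snap('wrist','w5')
```

```text
t 6.52 unit [  13.7 -303.8] z 138.1 F [ 0.4  0.7 -0.9] w -0.2
[-0.32, -0.02, 0.53, 0.29, 0.49, 0.24]
[0.0, 0.56, -0.0, 0.0, 0.0, 0.0]
[0.0, 0.56, -0.0, 0.0, 0.0, 0.0]
[0.0, 0.56, -0.0, 0.0, 0.0, 0.0]
[0.0, 0.56, -0.0, 0.0, 0.0, 0.0]
```

View pics/w5.png

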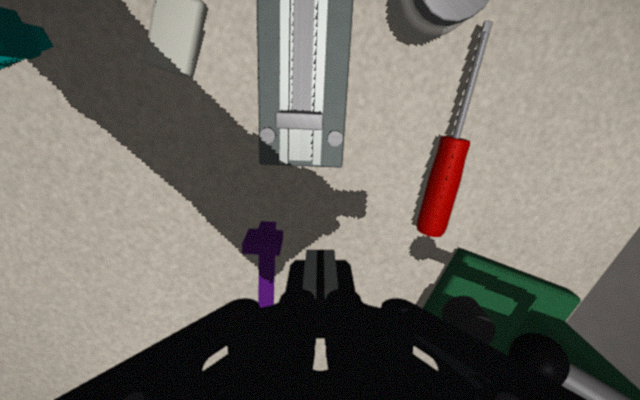

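The wrist view shows the bar's end plate at (300,121), channel end at (300,165), closed fingertips at (320,270), and a purple look-alike at (263,240) that I must avoid.

Run:
```python
from h import *
d=dict(np.load('pics/w5.npz'))
for n,q,z in [('platebotedge',(300,130),66),('platebot z36',(300,130),36),('platetop',(300,113),66),('left',(277,121),66),('right',(322,121),66),('base end L',(260,165),10),('base end R',(342,165),10),('purple head',(263,228),30),('purple shaft R',(274,300),12),('purple headR',(283,238),20)]: print(n,unit(ray(d,q,z)).round(1))
s=readout.read_state();print(proj(d,[np.append(W(0,-283),48)]))
```

```text
platebotedge [   0.8 -247. ]
platebot z36 [  -0.3 -250.3]
platetop [   0.5 -236.5]
left [ -14. -242.]
right [  14.6 -240.8]
base end L [ -33.9 -283.3]
base end R [  34.8 -280.6]
purple head [ -29.1 -331.7]
purple shaft R [ -22.3 -414.4]
purple headR [ -13.4 -344.9]
[[298.70481086 177.48530676]]
```

Call:
apply_moves(
  commands=[
    [[-0.32,0,0.6,0.3,0.5,0.25],[0,0,0.1,0,0,0],[0,0.4,0,0,0,0],[0,0.4,0,0,0,0],[0,0,0,0,0,0]],
  ],
)

```text
clock: 6.98
eef_pos: [628.3, -183.3, 105.2]
tool_rot: [-1.571, -0.003, 0.35]
force: [-0.7, 0.5, 0.2]
width: -0.4
```

Run:
```python
from h import *
s=readout.read_state()
plan([(0.5,-276,s['eef_pos'][2],0)]+line((0,-276,s['eef_pos'][2],0),(0,-276,50,0),4))
```

```text
t 6.98 unit [   3.2 -270.1] z 105.2 F [-0.7  0.5  0.2] w -0.4
[-0.07, -0.0, -0.15, 0.01, 0.11, 0.03]
[-0.01, 0.35, -0.0, 0.0, 0.0, 0.0]
[0.0, 0.35, -0.0, 0.0, 0.0, 0.0]
[0.0, 0.35, -0.0, 0.0, 0.0, 0.0]
[0.0, 0.35, -0.0, 0.0, 0.0, 0.0]
```

Call:
apply_moves(
  commands=[
    [[-0.06,0,-0.15,0,0.1,0],[0,0.3,0,0,0,0],[0,0.3,0,0,0,0],[0,0.3,0,0,0,0],[0,0.25,0,0,0,0],[0,0,0,0,0,0],[0,0,0,0,0,0]],
  ],
)

```text
clock: 7.57
eef_pos: [630.2, -187.0, 55.9]
tool_rot: [-1.572, -0.005, 0.348]
force: [-0.5, 0.8, -0.9]
width: 0.0
```

Run:
```python
from h import *
plan([(0.5,-270,50,0)])
```

```text
t 7.57 unit [   3.8 -274.3] z 55.9 F [-0.5  0.8 -0.9] w 0.0
[-0.08, 0.15, 0.11, 0.02, 0.08, 0.06]
```

Call:
apply_moves(
  commands=[
    [[-0.08,0.15,0.05,0,0.08,0],[0,0.05,0.1,0,0,0],[0,0,0.1,0,0,0],[0,0,0.1,0,0,0],[0,0,0.1,0,0,0],[0,0,0.1,0,0,0]],
  ],
)

```text
clock: 8.07
eef_pos: [619.4, -167.6, 47.7]
tool_rot: [-1.575, -0.006, 0.338]
force: [0.2, -1.5, -1.0]
width: -0.0
```

Run:
```python
from h import *
plan([(0.5,-200,49,0)])
```

```text
t 8.07 unit [ 1.000e-01 -2.523e+02] z 47.7 F [ 0.2 -1.5 -1. ] w -0.0
[0.01, -0.04, 1.31, 0.04, -0.03, 0.07]
```

Call:
apply_moves(
  commands=[
    [[0,-0.02,0.12,0,0,0],[0,-0.02,0.12,0,0,0],[0,0,0.12,0,0,0],[0,0,0.12,0,0,0],[0,0,0.12,0,0,0],[0,0,0.12,0,0,0]],
  ],
)

```text
clock: 8.57
eef_pos: [610.0, -138.5, 50.6]
tool_rot: [-1.578, -0.009, 0.339]
force: [0.4, -1.6, -0.6]
width: -0.1
```

Run:
```python
from h import *
plan([(0.5,-190,49,0)])
```

```text
t 8.57 unit [   1.  -221.8] z 50.6 F [ 0.4 -1.6 -0.6] w -0.1
[-0.01, 0.04, 0.79, 0.08, -0.03, 0.1]
```

Call:
apply_moves(
  commands=[
    [[0,0.03,0.1,0.08,0,0.1],[0,0,0.1,0,0,0],[0,0,0.1,0,0,0],[0,0,0.1,0,0,0],[0,0,0.1,0,0,0],[0,0,0.1,0,0,0]],
  ],
)

```text
clock: 9.07
eef_pos: [602.3, -114.7, 50.0]
tool_rot: [-1.573, -0.001, 0.338]
force: [0.6, -0.8, -0.3]
width: 0.0
```

Call:
apply_moves(
  commands=[
    [[0,0,0.1,0,0,0],[0,0,0.1,0,0,0],[0,0,0.1,0,0,0],[0,0,0.1,0,0,0],[0,0,0.1,0,0,0],[0,0,0.1,0,0,0]],
  ],
)

```text
clock: 9.57
eef_pos: [593.4, -89.6, 50.0]
tool_rot: [-1.573, -0.001, 0.338]
force: [0.7, -1.8, -0.1]
width: -0.4
```

Run:
```python
from h import *
plan([(0.5,-140,49,0)])
```

```text
t 9.57 unit [   1.6 -170.1] z 50.0 F [ 0.7 -1.8 -0.1] w -0.4
[-0.03, 0.02, 0.75, 0.02, -0.03, 0.01]
```

Call:
apply_moves(
  commands=[
    [[-0.02,0,0.1,0,0,0],[0,0,0.1,0,0,0],[0,0,0.1,0,0,0],[0,0,0.1,0,0,0],[0,0,0.1,0,0,0],[0,0,0.1,0,0,0]],
  ],
)

```text
clock: 10.07
eef_pos: [584.2, -65.2, 50.3]
tool_rot: [-1.574, -0.002, 0.338]
force: [0.2, -3.1, 1.0]
width: -0.2
```

Call:
apply_moves(
  commands=[
    [[0,0,0.1,0,0,0],[0,0,0.1,0,0,0],[0,0,0.1,0,0,0],[0,0,0.1,0,0,0],[0,0,0.1,0,0,0]],
  ],
)

```text
clock: 10.48
eef_pos: [576.9, -44.5, 50.4]
tool_rot: [-1.574, -0.002, 0.338]
force: [0.6, -1.1, 0.7]
width: 0.2
```

Run:
```python
from h import *
plan([(0.5,-95,49,0)])
```

```text
t 10.48 unit [   1.1 -122.1] z 50.4 F [ 0.6 -1.1  0.7] w 0.2
[-0.02, 0.03, 0.68, 0.04, -0.04, 0.02]
```

Now slower, to stop gently on the keeper's stop.

Call:
apply_moves(
  commands=[
    [[0,0,0.08,0,0,0],[0,0,0.08,0,0,0],[0,0,0.08,0,0,0],[0,0,0.08,0,0,0],[0,0,0.06,0,0,0],[0,0,0.06,0,0,0]],
  ],
)

```text
clock: 10.98
eef_pos: [570.1, -25.5, 50.2]
tool_rot: [-1.574, -0.002, 0.338]
force: [0.9, -1.9, -0.8]
width: -0.0
```

Call:
apply_moves(
  commands=[
    [[0,0,0.06,0,0,0],[0,0,0.05,0,0,0]],
  ],
)

```text
clock: 11.15
eef_pos: [568.5, -20.8, 50.2]
tool_rot: [-1.573, -0.002, 0.338]
force: [0.7, -1.4, 0.7]
width: -0.2
```

Run:
```python
from h import *
plan([(0.5,-95,49,0)])
```

```text
t 11.15 unit [  1.1 -96.9] z 50.2 F [ 0.7 -1.4  0.7] w -0.2
[-0.02, 0.03, 0.05, 0.03, -0.03, 0.02]
```

Call:
apply_moves(
  commands=[
    [[0,0,0.05,0,0,0],[0,0,0.05,0,0,0]],
  ],
)

```text
clock: 11.32
eef_pos: [567.0, -16.7, 50.1]
tool_rot: [-1.573, -0.001, 0.338]
force: [0.3, -2.3, 0.5]
width: -0.2
```

Call:
apply_moves(
  commands=[
    [[0,0,0.05,0,0,0]],
  ],
)

```text
clock: 11.4
eef_pos: [567.2, -16.5, 50.3]
tool_rot: [-1.577, -0.003, 0.337]
force: [3.2, -9.2, 0.1]
width: 0.1
```

Call:
apply_moves(
  commands=[
    [[0,0,0.05,0,0,0]],
  ],
)

```text
clock: 11.48
eef_pos: [567.4, -16.5, 50.5]
tool_rot: [-1.58, -0.004, 0.336]
force: [2.1, -5.9, -0.4]
width: -0.2
```

The force rose to 9 N and motion stopped at about the expected place. I'll retreat and check.

Call:
apply_moves(
  commands=[
    [[0,0,-0.3,0,0,0],[0,0,-0.3,0,0,0],[0,-0.6,0,0,0,0],[0,-0.9,0,0,0,0],[0,-0.9,0,0,0,0],[0,-0.5,-0.5,0,0,0],[0,0,-0.5,0,0,0],[0,0,0,0,0,0]],
  ],
)

```text
clock: 12.15
eef_pos: [585.8, -79.4, 169.6]
tool_rot: [-1.571, 0.006, 0.337]
force: [0.1, -1.3, 0.4]
width: -0.4
```

Run:
```python
from h import *
d=snap('wrist','w6');snap('scene','sc6')
plan([(0,-150,150,0)])
b=cv2.resize(cv2.imread('pics/w6.png')[0:300,130:510],None,fx=2,fy=2)
cv2.imwrite('pics/c6.png',cv2.convertScaleAbs(b,alpha=1.4))
```

```text
t 12.25 unit [  -2. -154.] z 168.3 F [ 0.  -0.  -0.2] w -0.1
[0.05, 0.46, 0.1, -0.04, -0.02, -0.09]
```

View pics/c6.png

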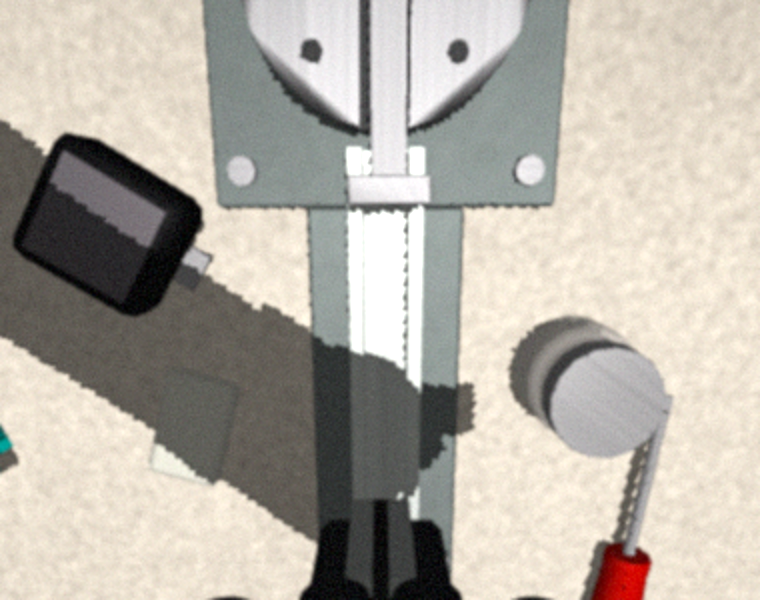

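The bar lies straight through the slot, with its end plate at crop (389,190). I'll measure the plate's rear edge against the base's corner line.

Run:
```python
from h import *
d=dict(np.load('pics/w6.npz'))
f=lambda x,y:(x/2+130,y/2)
for n,q,z in [('rear top',(389,203),66),('rear bottom',(389,203),36),('front',(389,176),66),('base step',(220,206),10),('base stepR',(553,206),10),('slotLbot',(362,128),34),('slotLtop',(360,3),34),('slotRbot',(409,128),34),('slotRtop',(412,3),34),('jar',(607,402),65)]: print(n,unit(ray(d,q,z)).round(1))
```

```text
rear top [  52.9 -158.3]
rear bottom [  59.4 -167.7]
front [  51.6 -136.5]
base step [-100.  -178.6]
base stepR [ 224.5 -179.1]
slotLbot [  33.3 -102.6]
slotLtop [ 28.5 -10.9]
slotRbot [  72.5 -102.8]
slotRtop [ 67.5 -11.1]
jar [ 279.1 -363.5]
```

Run:
```python
from h import *
for n in('w1','w5','w6'):
    d=np.load(f'pics/{n}.npz');M=cv2.Rodrigues(d['rvec'])[0];c=-M.T@d['tvec'].ravel();print(n,c.round(1),unit(c).round(1),d['rvec'].ravel().round(3),d['mtx'].round(1).tolist())
d=snap('wrist','w7');M=cv2.Rodrigues(d['rvec'])[0];c=-M.T@d['tvec'].ravel();print(c.round(1),np.asarray(d['rvec']).ravel().round(3))
f=lambda x,y:(x/2+130,y/2)
for n,q,z in [('rear top',(389,203),66),('front',(389,176),66),('base step',(220,206),10),('base stepR',(553,206),10)]: print(n,unit(ray(d,q,z)).round(1))
```

```text
w1 [445.5  95.5 333.4] [-75.9  53.7] [-2.054 -2.073 -0.308] [[325.9, 0.0, 319.9], [0.0, 325.9, 203.9], [0.0, 0.0, 1.0]]
w5 [ 617.2 -137.8  279.4] [   8.  -223.5] [-2.767 -0.533 -0.12 ] [[325.9, 0.0, 319.9], [0.0, 325.9, 203.9], [0.0, 0.0, 1.0]]
w6 [561.7  -6.4 312.9] [ -0.4 -81.2] [-2.798 -0.478 -0.067] [[325.9, 0.0, 319.9], [0.0, 325.9, 203.9], [0.0, 0.0, 1.0]]
[560.7  -3.1 311.9] [-2.801 -0.482 -0.064]
rear top [  52.5 -153.4]
front [  51.1 -131.6]
base step [ -99.7 -173.8]
base stepR [ 223.1 -173.5]
```

Run:
```python
from h import *
d=dict(np.load('pics/w6.npz'))
f=lambda x,y:(x/2+130,y/2)
for n,q,z in [('rear top',(389,203),66),('rear bottom',(389,203),36),('front',(389,176),66),('base step',(220,206),10),('base stepR',(553,206),10),('slotLbot',(362,128),34),('slotLtop',(360,3),34),('slotRbot',(409,128),34),('slotRtop',(412,3),34),('jar',(607,402),65)]: print(n,unit(ray(d,f(*q),z)).round(1))
```

```text
rear top [  1.7 -81.4]
rear bottom [  1.9 -81.4]
front [  1.6 -72.2]
base step [-73.  -82.5]
base stepR [ 74.8 -82.9]
slotLbot [ -8.8 -53.1]
slotLtop [-9.  -9.8]
slotRbot [  9.8 -53.2]
slotRtop [10.5 -9.9]
jar [  88.3 -157. ]
```

```bash
python3 -c "
from cell import finish_job
print(finish_job())"
```

```text
the job is handed in; nothing more can be done
None
```

I turned the disc about 1.2 rad clockwise with the closed fingertips on peg_a until its slot lined up with the bar. I then pushed the bar by its end plate through the slot to the keeper's stop. The job is handed in at about 12 s of robot time.

**Forces:** The readings stayed at about 6 N or less on the disc. They stayed at about 3 N on the bar while it slid, with a rise to about 10 N at the stop.

**Last checks, after backing the arm off:**
- **Bar:** the plate's rear face measured at about y = -81 mm, against -84 mm nominal. That puts the nose at about 86 to 89 mm, so at the stop within the roughly 3 mm measuring error. The nose inside the keeper was not seen directly; the force rise and the plate's position stand in for it.
- **Slot:** within about 0.02 rad of the bar's line.
- **Sideways:** the bar measured 1.7 mm off-centre, against 8 mm allowed.
- **Bystanders:** the jar measured close to where it was at the start. The others I judged only by eye in the last views, and not all of them were in view.

**Disagreements:** The top and wrist cameras differed by about 3 mm along the bar, so I used the average. One check script gave nonsense because I had left out its pixel conversion; I corrected it and reran it before handing in.

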